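Flip the stock tags to match the sample-jar bins

TASK

On the board on the desk, each stock bin has a hinged tag in front of it. Look into the bins and, gently with a fingertip, push over the tags that are wrong, so that the tags of the full bins lean towards their bins with the round-disc face up and the tags of the bins that are not full lean away from their bins with the straight-bar face up. Do not pinch or pick up anything, and leave the loose jar, stamp and tape roll where they stand.

Things in the scene. Friction and masses are not known exactly. Their poses are not given: they have to be found in the camera images.
- bin_a: Stock bin with its own flip tag. FULL: packed with nine closed jars, their white lids just under the rim. The bins are fixed on the board in a row of unknown order, about 105 mm apart. Origin on the board's top under the middle of the tag's pin; z up, x from tag to bin, y along the pin. Open grey box 90 x 90 mm, 55 mm high, at x = 65 to 155 mm.
- pin_a (a point): Middle of the level hinge pin of bin_a's tag, 70 mm above bin_a's origin, axes as the bin's. The pin is held by two thin steel cheeks at y = -31 and +31 mm, 12 mm wide in x, rising 3 mm above the pin; below is a 4 mm steel foot. Only the tag stands higher.
- tag_a (a joint): Hinge of bin_a's tag (white plate 52 mm wide, 4 thick, free edge 60 from the pin, ~40 g), rad. 0 = upright; stops +-0.7. Positive leans to the bin, round disc (36 mm) up = full; negative leans from the bin, to the robot side, bar (42 x 10 mm) up = not full. Swings freely; past upright it falls over. At a stop the free edge is 39 mm beside and 46 above the pin, open below, rising to 60 when upright.
- bin_b: Stock bin with its own flip tag. FULL: packed with nine closed jars, exactly like bin_a. The bins are fixed on the board in a row of unknown order, about 105 mm apart. Origin on the board's top under the middle of the tag's pin; z up, x from tag to bin, y along the pin. Open grey box 90 x 90 mm, 55 mm high, at x = 65 to 155 mm.
- pin_b (a point): Middle of the level hinge pin of bin_b's tag, 70 mm above bin_b's origin, axes as the bin's. The pin is held by two thin steel cheeks at y = -31 and +31 mm, 12 mm wide in x, rising 3 mm above the pin; below is a 4 mm steel foot. Only the tag stands higher.
- tag_b (a joint): Hinge of bin_b's tag (white plate 52 mm wide, 4 thick, free edge 60 from the pin, ~40 g), rad. 0 = upright; stops +-0.7. Positive leans to the bin, round disc (36 mm) up = full; negative leans from the bin, to the robot side, bar (42 x 10 mm) up = not full. Swings freely; past upright it falls over. At a stop the free edge is 39 mm beside and 46 above the pin, open below, rising to 60 when upright.
- bin_c: Stock bin with its own flip tag. NOT full: a single jar left in its far corner. The bins are fixed on the board in a row of unknown order, about 105 mm apart. Origin on the board's top under the middle of the tag's pin; z up, x from tag to bin, y along the pin. Open grey box 90 x 90 mm, 55 mm high, at x = 65 to 155 mm.
- pin_c (a point): Middle of the level hinge pin of bin_c's tag, 70 mm above bin_c's origin, axes as the bin's. The pin is held by two thin steel cheeks at y = -31 and +31 mm, 12 mm wide in x, rising 3 mm above the pin; below is a 4 mm steel foot. Only the tag stands higher.
- tag_c (a joint): Hinge of bin_c's tag (white plate 52 mm wide, 4 thick, free edge 60 from the pin, ~40 g), rad. 0 = upright; stops +-0.7. Positive leans to the bin, round disc (36 mm) up = full; negative leans from the bin, to the robot side, bar (42 x 10 mm) up = not full. Swings freely; past upright it falls over. At a stop the free edge is 39 mm beside and 46 above the pin, open below, rising to 60 when upright.
- bin_d: Stock bin with its own flip tag. NOT full: empty. The bins are fixed on the board in a row of unknown order, about 105 mm apart. Origin on the board's top under the middle of the tag's pin; z up, x from tag to bin, y along the pin. Open grey box 90 x 90 mm, 55 mm high, at x = 65 to 155 mm.
- pin_d (a point): Middle of the level hinge pin of bin_d's tag, 70 mm above bin_d's origin, axes as the bin's. The pin is held by two thin steel cheeks at y = -31 and +31 mm, 12 mm wide in x, rising 3 mm above the pin; below is a 4 mm steel foot. Only the tag stands higher.
- tag_d (a joint): Hinge of bin_d's tag (white plate 52 mm wide, 4 thick, free edge 60 from the pin, ~40 g), rad. 0 = upright; stops +-0.7. Positive leans to the bin, round disc (36 mm) up = full; negative leans from the bin, to the robot side, bar (42 x 10 mm) up = not full. Swings freely; past upright it falls over. At a stop the free edge is 39 mm beside and 46 above the pin, open below, rising to 60 when upright.
- board: Flat wooden board 270 x 530 mm, 12 mm thick, fixed on the desk, carrying the bins; origin on the desk under the line of hinge pins, board spans x = -95 to +175 mm and y = -265 to +265 mm in its own frame.
- jar: Loose closed jar, 32 mm across, 60 mm tall, upright near the board's left (+y) end; origin: centre of its underside. Bystander, light.
- stamp: Loose wooden hand stamp, 34 mm across, 66 mm tall, upright near the board's right (-y) end; origin: centre of its underside. Bystander, light.
- tape: Loose roll of tape lying flat, 48 mm across, 18 mm tall, on the board in front of the middle of the row; origin: centre of its underside. Bystander, light.

How it is judged (in metres and radians):
At the end, for the whole second after the job is handed in: Every tag rests on the correct side: joint above +0.55 rad at the two full bins and below -0.55 rad at the two that are not full, all at rest (under 0.3 rad/s); jar, stamp and tape within 25 mm of where they began and within 0.2 rad of upright (value of joint each of tag_a, tag_b above 0.55 rad and value of joint each of tag_c, tag_d below -0.55 rad and velocity of joint tag_a between -0.3 and 0.3 rad/s and velocity of joint tag_b between -0.3 and 0.3 rad/s and velocity of joint tag_c between -0.3 and 0.3 rad/s and velocity of joint tag_d between -0.3 and 0.3 rad/s and distance of each of jar, stamp, tape from where it was at the start of the episode below 0.025 m and angle between each of jar, stamp, tape's own z axis and vertical below 0.2 rad); the robot touches nothing.
It fails at once if the jar, the stamp or the tape is shifted by more than 25 mm, lifted or tipped (distance of any of jar, stamp, tape from where it was at the start of the episode above 0.025 m or angle between any of jar, stamp, tape's own z axis and vertical above 0.3 rad).
It fails at once if a bin or its tag is pressed or squeezed with more than 20 N (contact force between any of the fingers, the arm and bin_a above 20 N or contact force between any of the fingers, the arm and bin_b above 20 N or contact force between any of the fingers, the arm and bin_c above 20 N or contact force between any of the fingers, the arm and bin_d above 20 N).
It also fails if it takes over 51 s, if anything falls off the work surface, if the arm or the gripper's body presses on something with over 40 N, if the wrist force passes 120 N, or if a joint passes its speed limit or range.

ROBOT

A 6-joint arm with a two-finger parallel gripper is mounted at the origin on the work surface. World frame = base frame: x ahead of the robot, y to its left, z up, the work surface at z = 0. Lengths are in m, angles in degrees, forces in N, time in s.
With the tool pointing down it reaches from about 0.35 to 0.875 m from the base axis. Payload 4.2 kg.
Tool frame: the origin (TCP) lies at the very end of the fingers, on their centre line; the grasp point (between the pads) lies 19 mm behind it (grip_depth is the distance from the TCP to the grasp point, in m); z points along the fingers, y is the line along which they close (so a half turn about z gives the same grasp; the last joint's range is limited). The gripper opens to 87 mm and grips with 3 to 60 N. Pads are 19 mm wide; open, the fingers measure 117 mm over their backs; the gripper's body (75 mm by 190 mm) begins 51 mm behind the grasp point.
Start: joints at [82.082, 22.042, 0.453, 0, -68.411, -14.817], TCP at [0.242, 0.576, 0.223] pointing down, gripper open.
Joint ranges: [-179.83, 179.83], [-69.29, 118.12], [-61.27, 80.66], [-181.25, 117.63], [-171.15, -9.14], [-177.46, 177.46]. Speed limits (degrees/s): [159.86, 159.86, 180, 180, 180, 180].

INTERFACE

Orientations are given as a 3x3 rotation matrix whose columns are the frame's x, y, z axes.
In Python, from bench import * gives the robot as it stands.
- The arm moves only by the tool arm_command, never from a script. Its argument "steps" is a list of rows, each a list of 7 numbers: the turn, a rotation vector about the tool's x, y, z in rad, then the shift along the tool's x, y, z in m, then the opening, from 0 (shut) to 1 (fully open). A call has 1 to 8 rows; each row is the pose to reach, as a shift and turn from the pose commanded when the call began, along the tool's axes at that moment; what a row does not reach only later rows make up. A row lasts 1/10 s, in which the tool goes at most 50 mm and 8.59 degrees, less where a joint would pass 70% of its speed; a pose out of reach is approached as far as the arm can. A call with a gripper value outside its range is refused whole. The fingers move at their own pace and stop on an object; "grip_force" is the grip in N (left out, the last holds). Time passes only in rows, so rows that repeat a pose let the fingers close. It gives the time, the measured TCP pose, the force, the opening and the grip force at its end, in the units of the state.
- state(): the state, without advancing time (a new reading comes with each control period).
- snapshot(name): name is "scene" or "top" or "wrist"; returns the picture (400x640x3 uint8, red, green, blue); there is no depth.
- get_calibration(name): a dict with "intrinsics" (3x3 intrinsics, pixels), "view" (4x4, takes a point from world to camera coordinates). Camera axes: x right, y down, z forward; pixel columns grow to the right and rows downward; lengths in m; the calibration is good to about 2 mm. A picture is of the moment at which its call begins: read the wrist's pose just before it. get_calibration takes no time and is no camera call; for the wrist camera it gives the pose at the moment of the call.
- close_job(): hands the job in; it is judged then, once.
The state is a dict: "t": time; "joint_pos": joint angles; "qvel": joint speeds; "joint_efforts": joint torques, N m; "tool_pos": TCP position; "tcp_rot": TCP orientation; "force": force on the tool from outside, world axes, zero at the start; "wrist_torque": the same for the moment, N m; "opening": opening from 0.0 (shut) to 1.0 (fully open); "grasp_force": force on a finger pad.
Only numpy, scipy, OpenCV 4.12 (cv2) and the standard library are available. Lean on these libraries where they do the work, as an engineer would, in place of code of your own. Each camera call takes 0.05 s, during which the arm holds its last target. There are 200 camera calls.

## Working session

There is one attempt and no reset: what is moved stays moved. The work goes in short steps, Python scripts to look and compute and a tool call to move; the robot and the scene stay as the last step left them, time stands still between calls to the robot, and variables do not carry over. Pictures are saved under pics/ and viewed, at most 10 in all, crops included, and the job is handed in when it is done.

Besides the shell and the picture viewer there is one more tool, called after "Request:" by a JSON object that holds its "fn" and its "kwargs". arm_command: Moves the arm, as the interface text tells. Its arguments: {"type":"object","properties":{"steps":{"type":"array"},"grip_force":{"type":"number"}},"required":["steps"]}

```bash
mkdir -p pics
python3 - <<'E'
from bench import *
import cv2,numpy as np
for n in("top","scene"):
    cv2.imwrite(f"pics/{n}0.png",snapshot(n)[:,:,::-1])
    c=get_calibration(n);print(n,np.round(c["intrinsics"],1).tolist(),np.round(c["view"],4).tolist())
s=state();print(s["t"],s["tool_pos"],np.round(s["tcp_rot"],3).tolist())
E
```

```text
top [[385.2, 0.0, 321.2], [0.0, 385.2, 205.4], [0.0, 0.0, 1.0]] [[-0.0746, -0.9972, 0.0059, 0.039], [-0.9739, 0.0716, -0.2154, 0.5375], [0.2144, -0.0218, -0.9765, 0.671], [0.0, 0.0, 0.0, 1.0]]
scene [[442.4, 0.0, 319.4], [0.0, 442.4, 199.5], [0.0, 0.0, 1.0]] [[-0.3396, 0.9405, -0.0108, 0.1548], [0.7682, 0.2707, -0.5802, -0.3839], [-0.5427, -0.2053, -0.8144, 1.34], [0.0, 0.0, 0.0, 1.0]]
0.1 [0.24130834 0.5759537  0.22156311] [[0.922, -0.387, -0.001], [-0.387, -0.922, -0.002], [0.0, 0.002, -1.0]]
```

View pics/top0.png

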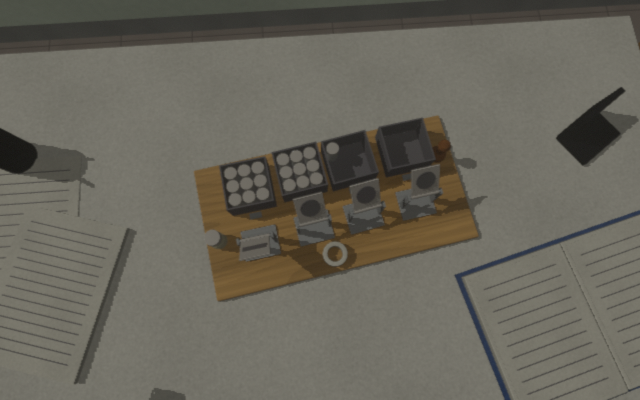

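View pics/scene0.png

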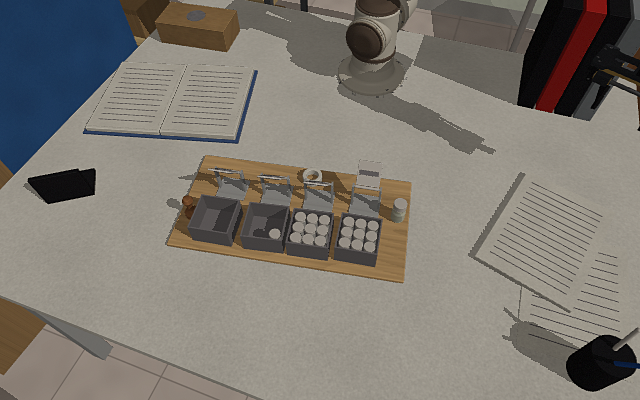

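The bins from left to right (+y to -y) are full (col 247), full (300), one jar (350) and empty (405). Tag 1 shows its bar (258,243), so it is wrong. Tag 2 shows its disc and is right. Tags 3 and 4 show discs at (365,195) and (425,181), so both are wrong. The jar is at (214,238), the stamp at (443,145) and the tape at (335,253).

```bash
cat > h.py <<'E'
from bench import *
import cv2,numpy as np
def ray(c,px,z):
    K,V=c["intrinsics"],c["view"];R,t=V[:3,:3],V[:3,3]
    C=-R.T@t;d=R.T@np.linalg.inv(K)@np.array([px[0],px[1],1.]);return (C+d*(z-C[2])/d[2])
def proj(c,P):
    p=c["view"][:3,:3]@P+c["view"][:3,3];p=c["intrinsics"]@p;return p[:2]/p[2]
E
python3 - <<'E'
from h import *
im=cv2.imread("pics/top0.png");c=get_calibration("top")
hsv=cv2.cvtColor(im,cv2.COLOR_BGR2HSV)
m=cv2.inRange(hsv,(8,90,40),(25,255,255))
m[:100]=0;m[320:]=0;m[:,:180]=0;m[:,500:]=0
m=cv2.morphologyEx(m,cv2.MORPH_OPEN,np.ones((3,3)))
ys,xs=np.nonzero(m)
P=np.array([ray(c,(x,y),.012)[:2] for x,y in zip(xs,ys)],np.float32)
r=cv2.minAreaRect(P);print(r,np.round(cv2.boxPoints(r),4).tolist())
crop=im[150:285,200:460];cv2.imwrite("pics/crop.png",cv2.resize(crop,None,fx=3,fy=3,interpolation=cv2.INTER_CUBIC))
for p in [(310,208),(365,195),(425,181)]:print("disc",ray(c,p,.105))
print("bar",ray(c,(258,243),.105)); print("cam",-c["view"][:3,:3].T@c["view"][:3,3])
E
```

```text
((0.5525681972503662, -0.029237687587738037), (0.2679383158683777, 0.5306140780448914), 9.465682029724121) [[0.376800000667572, 0.21040000021457672], [0.4641000032424927, -0.31299999356269836], [0.7282999753952026, -0.2689000070095062], [0.6410999894142151, 0.25450000166893005]]
disc [0.5254142 0.0202318 0.105    ]
disc [ 0.54185617 -0.07910319  0.105     ]
disc [ 0.559772   -0.18933446  0.105     ]
bar [0.47021341 0.11421799 0.105     ]
cam [0.38253654 0.01499193 0.77080519]
```

View pics/crop.png

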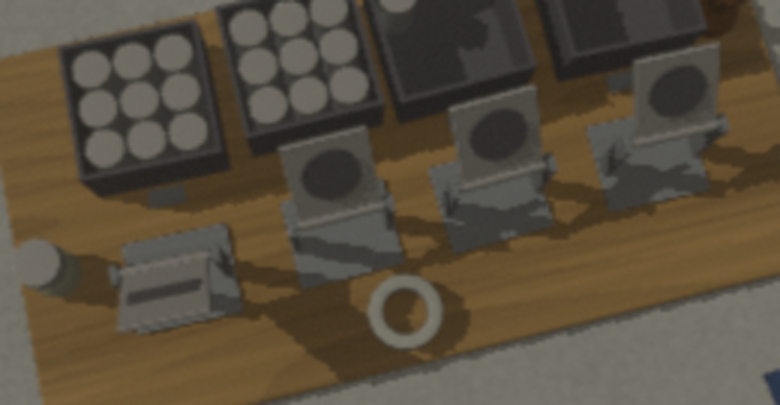

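Board yaw is about 9.5°. I'll shut the fingers, align the tool with the board and move to the robot side of tag 1, staying high. I'll also pin down the hinge positions.

Request:
{"fn": "arm_command", "kwargs": {"steps": [[0, 0, -0.564, 0.333, 0.371, 0, 0], [0, 0, -0.564, 0.333, 0.371, 0, 0], [0, 0, -0.564, 0.333, 0.371, 0, 0], [0, 0, -0.564, 0.333, 0.371, 0, 0], [0, 0, -0.564, 0.333, 0.371, 0, 0], [0, 0, -0.564, 0.333, 0.371, 0, 0], [0, 0, -0.564, 0.333, 0.371, 0, 0], [0, 0, -0.564, 0.333, 0.371, 0, 0]]}}

```text
t: 0.9
tool_pos: [0.3728, 0.1965, 0.2225]
tcp_rot: [[0.986, 0.167, -0.0], [0.167, -0.986, 0.0], [-0.0, -0.0, -1.0]]
force: [2.1, 1.0, 0.1]
opening: 0.358
grasp_force: 0.0
```

```bash
cat >> h.py <<'E'
YAW=np.radians(9.47);ex=np.array([np.cos(YAW),np.sin(YAW)]);ey=np.array([-ex[1],ex[0]]);O=np.array([.5131,-.0358])
def bf(p):d=np.asarray(p)[:2]-O;return np.round(1000*np.array([d@ex,d@ey]),1)
E
python3 - <<'E'
from h import *
c=get_calibration("top")
for p in [(255,237),(311.3,220.7),(367.7,208),(425.3,195.3)]:print("pin board mm",bf(ray(c,p,.082)))
s=state();print(s["t"],s["tool_pos"],s["opening"],np.round(s["tcp_rot"],3).tolist(),bf(s["tool_pos"]))
E
```

```text
pin board mm [ -2.2 160.9]
pin board mm [ 2.8 55.8]
pin board mm [  1.3 -50. ]
pin board mm [  -0.7 -159.6]
0.9 [0.37280573 0.19652455 0.22249225] 0.3581049006106331 [[0.986, 0.167, -0.0], [0.167, -0.986, 0.0], [-0.0, -0.0, -1.0]] [-100.2  252.2]
```

Request:
{"fn": "arm_command", "kwargs": {"steps": [[0, 0, 0, 0.02, 0.05, 0, 0], [0, 0, 0, 0.02, 0.092, 0, 0], [0, 0, 0, 0.02, 0.092, 0.05, 0], [0, 0, 0, 0.02, 0.092, 0.09, 0], [0, 0, 0, 0.02, 0.092, 0.108, 0], [0, 0, 0, 0.02, 0.092, 0.108, 0], [0, 0, 0, 0.02, 0.092, 0.108, 0]]}}

```text
t: 1.6
tool_pos: [0.4083, 0.1114, 0.1149]
tcp_rot: [[0.986, 0.167, 0.0], [0.167, -0.986, -0.0], [0.0, 0.0, -1.0]]
force: [0.0, 0.3, 0.7]
opening: 0.008
grasp_force: 0.0
```

Run:
```python
from h import *
s=state();print(s["t"],s["tool_pos"],s["opening"],s["force"],bf(s["tool_pos"]))
cv2.imwrite("pics/top1.png",cv2.resize(snapshot("top")[130:300,180:480,::-1],None,fx=2.5,fy=2.5))
```

```text
1.6 [0.40833165 0.11141436 0.11492311] 0.008224131511135263 [0.00098722 0.31110586 0.6598444 ] [-79.1 162.4]
```

View pics/top1.png

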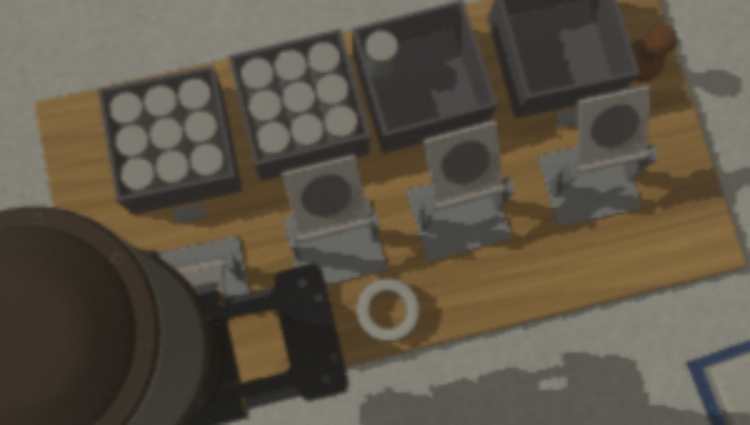

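The view shows the gripper on the robot side of tag 1 with nothing disturbed. I'll push slowly towards the bin.

Request:
{"fn": "arm_command", "kwargs": {"steps": [[0, 0, 0, 0.02, 0, 0, 0], [0, 0, 0, 0.028, 0, 0, 0], [0, 0, 0, 0.034, 0, 0, 0], [0, 0, 0, 0.04, 0, 0, 0], [0, 0, 0, 0.046, 0, 0, 0], [0, 0, 0, 0.052, 0, 0, 0], [0, 0, 0, 0.057, 0, 0, 0], [0, 0, 0, 0.062, 0, 0, 0]]}}

```text
t: 2.45
tool_pos: [0.4694, 0.1216, 0.1145]
tcp_rot: [[0.986, 0.166, -0.0], [0.166, -0.986, -0.0], [-0.0, 0.0, -1.0]]
force: [0.3, 0.6, 0.0]
opening: 0.003
grasp_force: 0.0
```

Request:
{"fn": "arm_command", "kwargs": {"steps": [[0, 0, 0, 0.005, 0, 0, 0], [0, 0, 0, 0.01, 0, 0, 0], [0, 0, 0, 0.014, 0, 0, 0], [0, 0, 0, 0.018, 0, 0, 0], [0, 0, 0, 0.021, 0, 0, 0], [0, 0, 0, 0.021, 0, 0, 0]]}}

```text
t: 3.05
tool_pos: [0.4901, 0.1251, 0.1145]
tcp_rot: [[0.986, 0.166, 0.0], [0.166, -0.986, 0.0], [0.0, -0.0, -1.0]]
force: [0.7, 0.1, -0.1]
opening: 0.009
grasp_force: 0.0
```

Request:
{"fn": "arm_command", "kwargs": {"steps": [[0, 0, 0, -0.03, 0, 0, 0], [0, 0, 0, -0.06, 0, 0, 0], [0, 0, 0, -0.06, 0, -0.05, 0], [0, 0, 0, -0.06, 0, -0.1, 0], [0, 0, 0, -0.06, 0, -0.1, 0]]}}

```text
t: 3.55
tool_pos: [0.4342, 0.1168, 0.2216]
tcp_rot: [[0.986, 0.168, 0.014], [0.168, -0.986, 0.007], [0.015, -0.004, -1.0]]
force: [0.5, -0.9, 0.5]
opening: 0.006
grasp_force: 0.0
```

Run:
```python
from h import *
s=state();print(s["t"],s["tool_pos"],s["opening"],s["force"],bf(s["tool_pos"]))
cv2.imwrite("pics/top2.png",cv2.resize(snapshot("top")[130:300,180:480,::-1],None,fx=2.5,fy=2.5))
```

```text
3.55 [0.43419727 0.11681715 0.22160024] 0.005536096486916178 [ 0.54790128 -0.90903858  0.45200169] [-52.7 163.5]
```

View pics/top2.png

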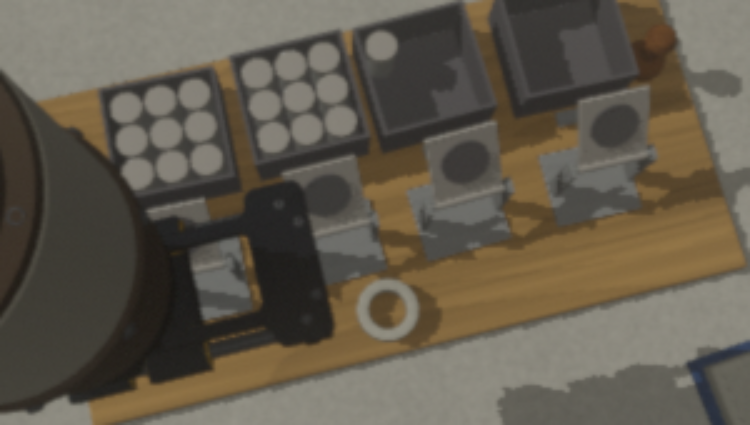

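Tag 1 now leans towards its bin. Next is the bin side of tag 3, crossing high.

Request:
{"fn": "arm_command", "kwargs": {"steps": [[0, 0, 0, 0.135, 0.213, 0, 0], [0, 0, 0, 0.135, 0.213, 0, 0], [0, 0, 0, 0.135, 0.213, 0, 0], [0, 0, 0, 0.135, 0.213, 0, 0], [0, 0, 0, 0.135, 0.213, 0, 0], [0, 0, 0, 0.135, 0.213, 0, 0], [0, 0, 0, 0.135, 0.213, 0, 0], [0, 0, 0, 0.135, 0.213, 0, 0]]}}

```text
t: 4.4
tool_pos: [0.5981, -0.072, 0.2137]
tcp_rot: [[0.986, 0.167, -0.002], [0.167, -0.986, 0.0], [-0.002, -0.001, -1.0]]
force: [0.4, 0.5, 0.6]
opening: 0.002
grasp_force: 0.0
```

Run:
```python
from h import *
s=state();print(s["t"],s["tool_pos"],s["force"],bf(s["tool_pos"]))
```

```text
4.4 [ 0.59813894 -0.07203926  0.21369491] [0.40274775 0.51601268 0.57723772] [ 77.9 -49.7]
```

Request:
{"fn": "arm_command", "kwargs": {"steps": [[0, 0, 0, 0.004, 0, 0.04, 0], [0, 0, 0, 0.004, 0, 0.08, 0], [0, 0, 0, 0.004, 0, 0.1, 0], [0, 0, 0, 0.004, 0, 0.1, 0], [0, 0, 0, -0.01, 0, 0.1, 0], [0, 0, 0, -0.022, 0, 0.1, 0], [0, 0, 0, -0.028, 0, 0.1, 0], [0, 0, 0, -0.034, 0, 0.1, 0]]}}

```text
t: 5.2
tool_pos: [0.5661, -0.0778, 0.1162]
tcp_rot: [[0.986, 0.167, 0.004], [0.167, -0.986, 0.0], [0.004, 0.0, -1.0]]
force: [0.6, -0.3, 0.7]
opening: 0.004
grasp_force: 0.3
```

Request:
{"fn": "arm_command", "kwargs": {"steps": [[0, 0, 0, -0.006, 0, 0, 0], [0, 0, 0, -0.012, 0, 0, 0], [0, 0, 0, -0.018, 0, 0, 0], [0, 0, 0, -0.023, 0, 0, 0], [0, 0, 0, -0.028, 0, 0, 0], [0, 0, 0, -0.033, 0, 0, 0], [0, 0, 0, -0.038, 0, 0, 0], [0, 0, 0, -0.042, 0, 0, 0]]}}

```text
t: 6.0
tool_pos: [0.5237, -0.0852, 0.1145]
tcp_rot: [[0.986, 0.166, -0.0], [0.166, -0.986, 0.0], [-0.0, -0.0, -1.0]]
force: [-0.7, -0.3, -0.1]
opening: 0.009
grasp_force: 0.0
```

Run:
```python
from h import *
s=state();print(s["t"],s["tool_pos"],s["force"],bf(s["tool_pos"]))
```

```text
6.0 [ 0.52373917 -0.08522963  0.11447814] [-0.68356411 -0.29525276 -0.10599828] [  2.4 -50.5]
```

Request:
{"fn": "arm_command", "kwargs": {"steps": [[0, 0, 0, -0.004, 0, 0, 0], [0, 0, 0, -0.007, 0, 0, 0], [0, 0, 0, -0.007, 0, 0, 0], [0, 0, 0, 0.03, 0, 0, 0], [0, 0, 0, 0.076, 0, 0, 0], [0, 0, 0, 0.076, 0.04, 0, 0], [0, 0, 0, 0.076, 0.08, 0, 0], [0, 0, 0, 0.076, 0.108, 0, 0]]}}

```text
t: 6.8
tool_pos: [0.6178, -0.1807, 0.114]
tcp_rot: [[0.986, 0.166, -0.0], [0.166, -0.986, -0.0], [-0.0, 0.0, -1.0]]
force: [0.1, 0.3, 0.3]
opening: 0.004
grasp_force: 0.0
```

Run:
```python
from h import *
s=state();print(s["t"],s["tool_pos"],s["force"],bf(s["tool_pos"]))
```

```text
6.8 [ 0.61780857 -0.18072859  0.1140078 ] [0.14143689 0.26869437 0.34109946] [  79.4 -160.2]
```

Now tag 4: the pin is at about -1, so I'll go to x' of about -6 and then retreat up.

Request:
{"fn": "arm_command", "kwargs": {"steps": [[0, 0, 0, -0.016, 0, 0, 0], [0, 0, 0, -0.026, 0, 0, 0], [0, 0, 0, -0.032, 0, 0, 0], [0, 0, 0, -0.038, 0, 0, 0], [0, 0, 0, -0.044, 0, 0, 0], [0, 0, 0, -0.05, 0, 0, 0], [0, 0, 0, -0.056, 0, 0, 0], [0, 0, 0, -0.061, 0, 0, 0]]}}

```text
t: 7.6
tool_pos: [0.5564, -0.189, 0.1145]
tcp_rot: [[0.986, 0.167, -0.0], [0.167, -0.986, 0.0], [-0.0, -0.0, -1.0]]
force: [0.2, -0.1, 0.5]
opening: 0.008
grasp_force: 0.0
```

Request:
{"fn": "arm_command", "kwargs": {"steps": [[0, 0, 0, -0.005, 0, 0, 0], [0, 0, 0, -0.01, 0, 0, 0], [0, 0, 0, -0.015, 0, 0, 0], [0, 0, 0, -0.019, 0, 0, 0], [0, 0, 0, -0.022, 0, 0, 0], [0, 0, 0, -0.025, 0, 0, 0], [0, 0, 0, -0.025, 0, 0, 0]]}}

```text
t: 8.3
tool_pos: [0.532, -0.1933, 0.1146]
tcp_rot: [[0.986, 0.166, -0.0], [0.166, -0.986, 0.0], [-0.0, -0.0, -1.0]]
force: [-0.6, 0.3, -0.2]
opening: 0.006
grasp_force: 0.0
```

Request:
{"fn": "arm_command", "kwargs": {"steps": [[0, 0, 0, 0.03, 0, 0, 0], [0, 0, 0, 0.07, 0, 0, 0], [0, 0, 0, 0.09, 0, -0.05, 0], [0, 0, 0, 0.13, 0, -0.09, 0], [0, 0, 0, 0.17, 0, -0.1, 0], [0, 0, 0, 0.18, 0, -0.1, 0], [0, 0, 0, 0.18, 0, -0.1, 0]]}}

```text
t: 9.0
tool_pos: [0.7108, -0.1626, 0.2129]
tcp_rot: [[0.986, 0.167, -0.001], [0.167, -0.986, 0.001], [-0.001, -0.001, -1.0]]
force: [-0.1, 0.8, -0.9]
opening: 0.005
grasp_force: 0.0
```

Run:
```python
from h import *
s=state();print(s["t"],s["tool_pos"],s["force"],bf(s["tool_pos"]))
a=cv2.resize(snapshot("top")[110:300,180:480,::-1],(600,380));b=cv2.resize(snapshot("scene")[140:290,150:430,::-1],(600,220))
cv2.imwrite("pics/end.png",np.vstack([a,cv2.resize(b,(600,220))]))
```

```text
9.0 [ 0.71075814 -0.16256681  0.21287897] [-0.13936867  0.83649967 -0.94795188] [ 174.1 -157.6]
```

View pics/end.png

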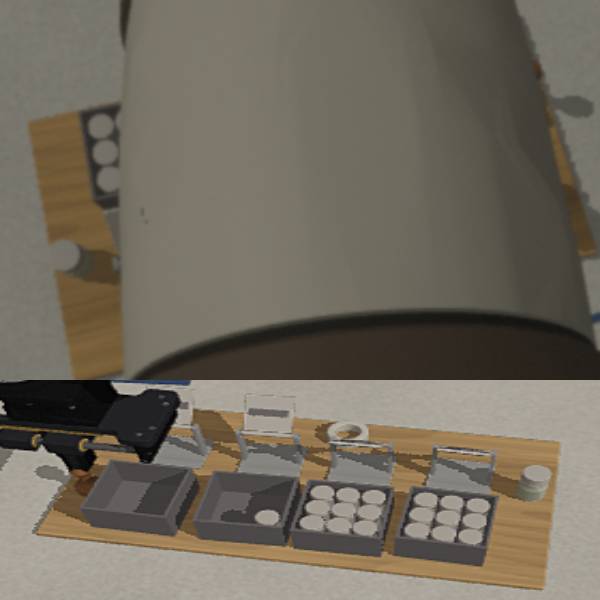

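In the scene view, tags 1 to 3 are right and tag 4 is partly hidden by the gripper. I'll move aside for one check.

Request:
{"fn": "arm_command", "kwargs": {"steps": [[0, 0, 0, 0, 0, -0.05, 0], [0, 0, 0, 0, -0.4, -0.05, 0], [0, 0, 0, 0, -0.4, -0.05, 0], [0, 0, 0, 0, -0.4, -0.05, 0], [0, 0, 0, 0, -0.4, -0.05, 0], [0, 0, 0, 0, -0.4, -0.05, 0], [0, 0, 0, 0, -0.4, -0.05, 0], [0, 0, 0, 0, -0.4, -0.05, 0]]}}

```text
t: 9.9
tool_pos: [0.6495, 0.1823, 0.2643]
tcp_rot: [[0.986, 0.166, -0.002], [0.166, -0.986, -0.001], [-0.002, 0.001, -1.0]]
force: [1.0, 0.0, 0.0]
opening: 0.008
grasp_force: 0.0
```

Run:
```python
from h import *
a=cv2.resize(snapshot("top")[110:300,180:480,::-1],(500,317));b=cv2.resize(snapshot("scene")[140:290,150:430,::-1],(500,268))
cv2.imwrite("pics/end2.png",np.vstack([a,b]))
```

```text
(no output)
```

View pics/end2.png

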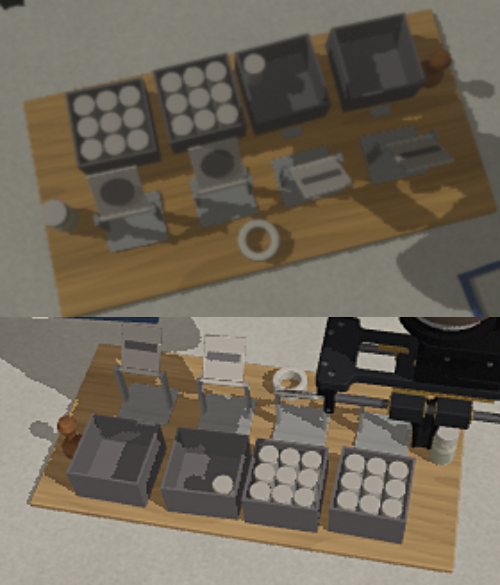

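Both full bins show discs, the other two show bars, and the jar, stamp and tape haven't moved.

```bash
python3 -c "
from bench import *
print(close_job())"
```

```text
the job is handed in; nothing more can be done
None
```

I pushed over the three wrong tags and handed the job in: in the last pictures both full bins show discs, the other two show bars, and the jar, stamp and tape look unmoved; the judge returned no verdict.

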